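# Knock down the clamp pin of a sloped shoe-pattern jig and lock it with its turnbutton

### The arm

A 6-joint arm with a two-finger parallel gripper is mounted at the origin on the work surface. World frame = base frame: x ahead of the robot, y to its left, z up, the work surface at z = 0. Lengths are in m, angles in rad, forces in N, time in s.
With the tool pointing down it reaches from about 0.4 to 0.825 m from the base axis. Payload 7 kg.
Tool frame: the origin (TCP) lies on the centre line of the jaws, within the pads' length; the fingertips stand 11 mm ahead of it and the grasp point (between the pads) lies 8 mm behind it (nose_length is the distance from the TCP to the fingertips, in m); z points along the fingers, y is the line along which they close (so a half turn about z gives the same grasp; the last joint's range is limited). The gripper opens to 88 mm and grips with 3 to 60 N. Pads are 19 mm wide; open, the fingers measure 130 mm over their backs; the gripper's body (78 mm by 193 mm) begins 47 mm behind the grasp point.
Start: joints at [1.592, 0.359, 0.012, 0, -1.224, -0.288], TCP at [0.178, 0.651, 0.238] pointing down, gripper open.
Joint ranges: [-3.07, 3.07], [-1.43, 2.12], [-1.02, 1.25], [-3.03, 1.67], [-3.05, -0], [-3.03, 3.03]. Speed limits (rad/s): [2.39, 2.39, 3.01, 3.14, 3.14, 3.14].

### API

Orientations are given as a rotation vector (axis times angle).
In Python, from bench import * gives the robot as it stands. The module is installed in compiled form; this text tells all that it offers.
- The arm moves only by the tool send_rows, never from a script. Its argument "targets" is a list of rows, each a list of 3 entries, a list of its own where there are three numbers: the shift along the tool's x, y, z in cm, then the turn, a rotation vector about the tool's x, y, z in rad, then the opening, from 0 (shut) to 1 (fully open). In form: [[[dx, dy, dz], [wx, wy, wz], fingers], ...]. A call has 1 to 8 rows; each row is the pose to reach, as a shift and turn from the pose commanded when the call began, along the tool's axes at that moment; what a row does not reach only later rows make up. A row lasts 1/12 s, in which the tool goes at most 41.7 mm and 7.16 degrees, less where a joint would pass 70% of its speed; a pose out of reach is approached as far as the arm can. A call with a gripper value outside its range is refused whole. The fingers move at their own pace and stop on an object; "newtons" is the grip in N (left out, the last holds). Time passes only in rows, so rows that repeat a pose let the fingers close. It gives the time, the measured TCP pose, the force, the opening and the grip force at its end, in the units of the state.
- read_state(): the state, without advancing time (a new reading comes with each control period).
- grab_frame(name): name is "side" or "top"; returns the picture (420x560x3 uint8, red, green, blue); there is no depth.
- camera_params(name): a dict with "fx", "fy", "cx", "cy" (pixels), "position" and "orientation" of the camera in the world. Camera axes: x right, y down, z forward; pixel columns grow to the right and rows downward; lengths in m; the calibration is good to about 2 mm. A picture is of the moment at which its call begins. camera_params takes no time and is no camera call.
- hand_in(): hands the job in; it is judged then, once.
Trained networks look in the newest picture that a camera, given by its name, has taken for a name from the list of things; names that differ only in an ending like _2 or _b are one class to them, and where a whole thing is asked for, a point or a joint stands for the part that bears it (a point fixed in the world has none). Each returns a list of dicts, best first, with "score" (0 to 1); they miss things now and then, are a little off and sometimes report something else, mostly with a low value. They report only what shows in the picture. A call takes as long as a camera call. They do not tell look-alikes from the thing itself.
- outline_of(camera, query): "mask" (420x560 bool, what is visible of it) and "location" ([row, column] in pixels, amid what is visible of it).
The state is a dict: "time_s": time; "q": joint angles; "qvel": joint speeds; "joint_efforts": joint torques, N m; "tool_pos": TCP position; "tool_rot": TCP orientation; "ft_force": force on the tool from outside, world axes, zero at the start; "moment": the same for the moment, N m; "gripper_width": finger opening in m; "gripper_force": force on a finger pad.
Only numpy, scipy, OpenCV 4.12 (cv2) and the standard library are available. Lean on these libraries where they do the work, as an engineer would, in place of code of your own. Each camera call takes 0.05 s, during which the arm holds its last target. There are 200 camera calls.

### The job

Clamp the shoe pattern on the sloped jig: take the white-headed maul by its handle, tilt it to match the slope and strike the sprung pin squarely on its head with the maul's flat end until the pin is fully home and you feel it stop dead, without pounding harder than that or touching the pin with the gripper. Then turn the turnbutton on the jig all the way across so that it covers the pin's head, and leave the maul standing upright on its head on the bare table top. Do not shift the other things lying about.

Things in the scene. Friction and masses are not known exactly. Their poses are not given: they have to be found in the camera images.
- jig: wooden jig fixed to the table, 200 x 220 mm, with a plywood face that slopes at 0.35 rad (20 deg): its edge toward the robot (-x of the jig at yaw 0) is low (26 mm), the far edge is high (94 mm). Origin on the table under the middle of the face; z up, yaw varies.
- clampbar: steel bar (30 x 180 x 8 mm, top at z = 12 mm) across the sloped face, over a red-brown pattern; fixed to the jig. Origin: middle of the plywood face, 60 mm above the jig's origin. It gives the slope's frame: z is the face's outward normal (up, leaning 0.35 rad toward the jig's -x), x points up the slope, y along the bar. Pin at x = y = 0, turnbutton pivot at y = +52 mm.
- pin: sprung steel pin, flat round head 22 mm across, 6 mm thick; slides along clampbar z. Origin: centre of the head's top face, z outward. Top face starts 31 to 36 mm above the plywood, 18 mm when home on a solid stop. Resists with 8 to 13 N all the way, then stops dead; stays where driven. A good blow reaches 16 N or more on the stop; over 90 N bends it.
- button (a joint): turn of the flat steel turnbutton on the clamp bar, rad: 0 (a stop) = all the way across, covering the pin's head; starts open at 1.15 to 1.7, its arm pointing up the slope; grows counter-clockwise seen from above; stop at 1.9. Stays where left; turning takes about 0.12 N m. It cannot close while the pin stands up.
- button_pivot (a point): point on the turnbutton's pivot axis at the arm's top face (clampbar 0, 52, 26 mm). The arm is 18 mm wide, 84 mm long from the pivot, 6 mm thick: underside 20 mm, top 26 mm above the plywood (clampbar z). Arm direction from the pivot in the clampbar frame: (sin a, -cos a, 0), a = joint value.
- button_knob (a point): middle of the top of the round upright knob on the turnbutton's arm, 75 mm from the pivot. The knob is 14 mm in diameter and stands 29 mm above the arm's top face, along the clampbar's z, to 55 mm above the plywood face.
- maul: maul (mallet) standing on its head: round white plastic head, 50 mm in diameter and 55 mm tall, with a flat end; a straight round pale wood handle, 26 mm in diameter and 70 mm long, rises from it on the same axis (125 mm in all). Loose, about 0.35 kg. Origin at the centre of the head's flat striking end (underside), z along the handle.
- slicker: bystander: slim turned dark wood tool, 38 mm at its widest, standing 115 mm tall. Origin at its underside.
- gluejar: bystander: amber glass jar with a metal cap, 66 mm in diameter, 85 mm tall. Origin at its underside.
- spool: bystander: black thread spool, 56 mm in diameter, 70 mm tall. Origin at its underside.
- ruler: bystander: aluminium straightedge, 300 x 28 x 4 mm, lying flat, long along its own x. Origin at its middle.
- last: bystander: wooden shoe last, about 200 mm long, 66 mm wide, 85 mm tall. Origin on the table under it.
- tacktin: bystander: small open metal tin, 68 mm in diameter, 38 mm tall. Origin at its underside.
- sole: bystander: black rubber heel block, 110 x 75 x 12 mm. Origin at its underside.
There are look-alikes about, which are no part of the job. Leave any green, turquoise or yellow look-alike of the maul alone.

How it is judged:
By the outcome, as a careful person would: the job done as asked, in the order asked, and still so for the second after the job is handed in, with the robot touching nothing.
It also fails if it takes over 64 s, if anything falls off the work surface, if the arm or the gripper's body presses on something with over 40 N, if the wrist force passes 120 N, or if a joint passes its speed limit or range.

## Working session

There is one attempt and no reset: what is moved stays moved. The work goes in short steps, Python scripts to look and compute and a tool call to move; the robot and the scene stay as the last step left them, time stands still between calls to the robot, and variables do not carry over. Pictures are saved under pics/ and viewed, at most 10 in all, crops included, and the job is handed in when it is done.

Besides the shell and the picture viewer there is one more tool, called after ">>>" by a JSON object that holds its "name" and its "arguments". send_rows: Moves the arm, as the interface text tells. Its arguments: {"type":"object","properties":{"targets":{"type":"array"},"newtons":{"type":"number"}},"required":["targets"]}

```bash
mkdir -p pics; cat > h.py <<'E'
from bench import *
import numpy as np, cv2
from scipy.spatial.transform import Rotation as R
def cam(n):
    p=camera_params(n); o=np.array(p["orientation"]); 
    Rm=o if o.shape==(3,3) else (R.from_rotvec(o).as_matrix() if o.size==3 else R.from_quat(o).as_matrix())
    return p,Rm,np.array(p["position"])
def ray(n,px):  # px=(row,col)
    p,Rm,c=cam(n); d=Rm@np.array([(px[1]-p["cx"])/p["fx"],(px[0]-p["cy"])/p["fy"],1]); return c,d/np.linalg.norm(d)
def onz(n,px,z):
    c,d=ray(n,px); return c+d*(z-c[2])/d[2]
def proj(n,P):
    p,Rm,c=cam(n); v=(np.atleast_2d(P)-c)@Rm; return np.c_[v[:,1]/v[:,2]*p["fy"]+p["cy"],v[:,0]/v[:,2]*p["fx"]+p["cx"]]
def save(n,f):
    im=grab_frame(n); cv2.imwrite(f,im[:,:,::-1]); return im
E
python3 - <<'E'
from h import *
for n in("side","top"):
    print(camera_params(n)); save(n,f"pics/{n}0.png")
print(read_state())
for n in("side","top"):
    for q in("jig","clampbar","pin","button","button_knob","maul"):
        for r in outline_of(n,q)[:3]: 
            m=r["mask"]; ys,xs=np.nonzero(m); print(n,q,round(r["score"],2),np.round(r["location"],1),m.sum(),(ys.min(),ys.max(),xs.min(),xs.max()) if m.sum() else "")
E
```

```text
{'fx': 468.7776451839688, 'fy': 468.7776451839688, 'cx': 271.70589276181374, 'cy': 205.34035997556023, 'position': array([ 0.11203541, -0.78897803,  0.96910225]), 'orientation': array([-2.31319531,  0.53046343, -0.21925184])}
{'fx': 382.3379107727261, 'fy': 382.3379107727261, 'cx': 279.03541871959067, 'cy': 211.45384641700122, 'position': array([ 0.38862562, -0.01423938,  0.99176557]), 'orientation': array([-2.14473474,  2.16048096, -0.14349713])}
{'time_s': 0.1, 'q': array([ 1.59210196e+00,  3.59269472e-01,  1.11734342e-02, -3.10066450e-04,
       -1.22409111e+00, -2.88092082e-01]), 'qvel': array([ 0.00079185, -0.00225125,  0.00158013,  0.00047377, -0.00041131,
        0.00228348]), 'joint_efforts': array([-2.10880103e-04, -5.84163308e+01,  2.93751973e+01,  7.01558277e+00,
        1.02112195e-02, -4.75372633e-05]), 'tool_pos': array([0.17787041, 0.65071815, 0.23675569]), 'tool_rot': array([ 3.11225514e+00, -4.17801013e-01, -1.15811585e-04]), 'ft_force': array([0.55473529, 0.19323006, 0.02380806]), 'moment': array([ 0.00902278, -0.00626881, -0.02136617]), 'gripper_force': 0.0, 'gripp
[... 1136 characters left out ...]
215), np.int64(295), np.int64(368))
top pin 0.41 [180.8 329.7] 67 (np.int64(179), np.int64(187), np.int64(328), np.int64(337))
top button 0.52 [167.4 319.1] 298 (np.int64(150), np.int64(187), np.int64(307), np.int64(324))
top button_knob 0.67 [236.6 195.8] 401 (np.int64(227), np.int64(247), np.int64(186), np.int64(210))
top button_knob 0.63 [165.8 317. ] 266 (np.int64(151), np.int64(186), np.int64(308), np.int64(323))
top maul 0.76 [247.6 299.5] 341 (np.int64(237), np.int64(257), np.int64(289), np.int64(309))
top maul 0.74 [236.6 197.9] 416 (np.int64(227), np.int64(247), np.int64(186), np.int64(211))
top maul 0.69 [287.3 170. ] 469 (np.int64(278), np.int64(299), np.int64(152), np.int64(181))
```

```bash
python3 - <<'E'
import cv2
a=cv2.imread("pics/side0.png");b=cv2.imread("pics/top0.png")
cv2.imwrite("pics/c_side.png",cv2.resize(a,(800,600),interpolation=cv2.INTER_CUBIC))
cv2.imwrite("pics/c_top.png",cv2.resize(b,(800,600),interpolation=cv2.INTER_CUBIC))
E
```

```text
(no output)
```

View pics/c_side.png

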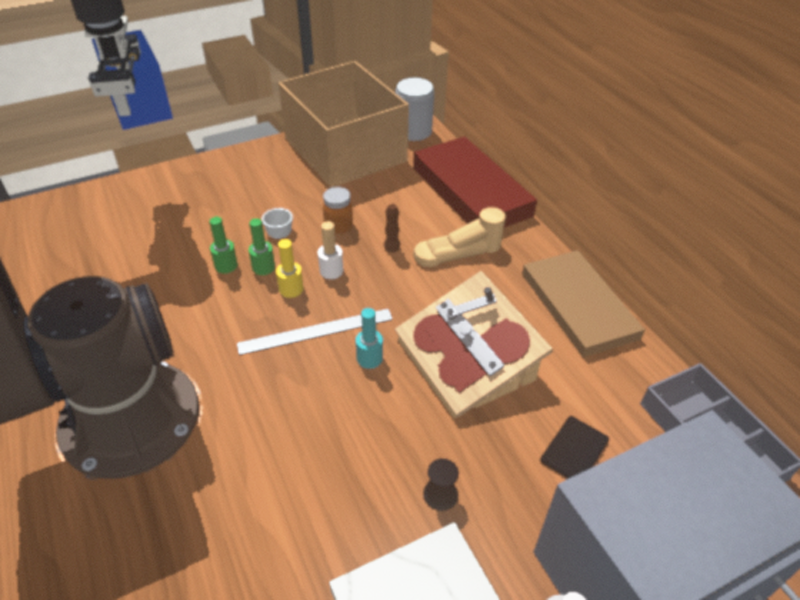

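View pics/c_top.png

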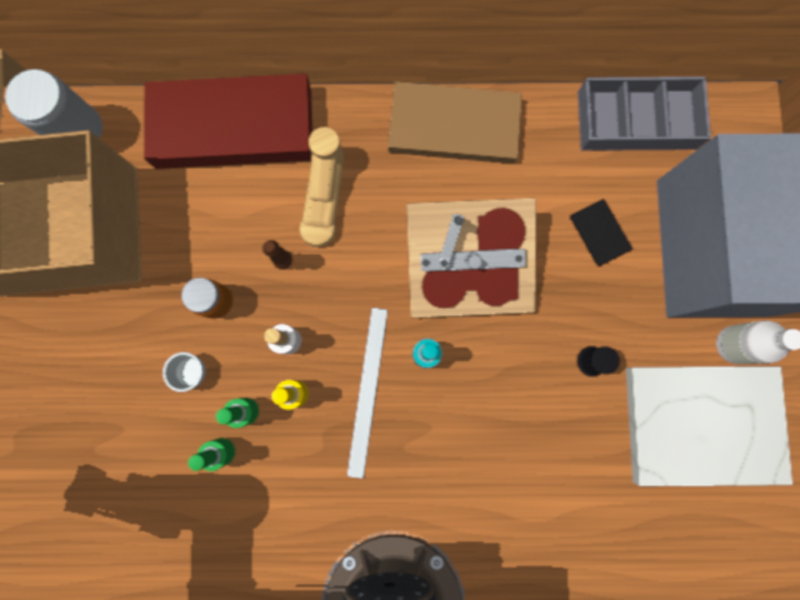

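```bash
cat >> h.py <<'E'
S=4
def draw(n,parts,shape=(420,560)):
    im=np.zeros((shape[0]*S,shape[1]*S),np.uint8)
    for P in parts:
        q=proj(n,P)[:,::-1]; q=((q+.5)*S-.5)
        cv2.fillConvexPoly(im,cv2.convexHull(np.round(q).astype(np.int32)),255)
    return cv2.resize(im,shape[::-1],interpolation=cv2.INTER_AREA)/255.
def box(x0,x1,y0,y1,z0,z1): return np.array([[x,y,z] for x in(x0,x1) for y in(y0,y1) for z in(z0,z1)])
def cyl(r,z0,z1,c=(0,0)):
    t=np.linspace(0,2*np.pi,24,endpoint=False); k=np.c_[c[0]+r*np.cos(t),c[1]+r*np.sin(t)]
    return np.vstack([np.c_[k,np.full(24,z)] for z in(z0,z1)])
def jigT(x,y,yaw):
    Rm=R.from_euler("z",yaw).as_matrix()@R.from_euler("y",-.35).as_matrix(); return Rm,np.array([x,y,.06])
def jigparts(v):
    x,y,yaw,a,h=v; Rm,t=jigT(x,y,yaw)
    arm=box(0,.084,-.009,.009,.020,.026); d=np.array([np.sin(a),-np.cos(a)]); e=np.array([-d[1],d[0]])
    arm=np.c_[arm[:,:1]*d+arm[:,1:2]*e+[0,.052],arm[:,2]]
    kn=cyl(.007,.026,.055,d*.075+[0,.052])
    ps=[box(-.015,.015,-.09,.09,.004,.012),arm,kn,cyl(.011,h-.006,h),cyl(.009,.012,.026,(0,.052))]
    return [p@Rm.T+t for p in ps]
E
cat > fit.py <<'E'
from h import *
from scipy.optimize import minimize
ims={n:grab_frame(n) for n in("side","top")}
roi={"side":(190,295,275,390),"top":(137,223,284,378)}
gm={}
for n,im in ims.items():
    f=im.astype(int); g=((f.max(2)-f.min(2))<np.maximum(25,.22*f.max(2)))&(f.max(2)>55)
    m=np.zeros(g.shape,bool); r=roi[n]; m[r[0]:r[1],r[2]:r[3]]=g[r[0]:r[1],r[2]:r[3]]; gm[n]=m; print(n,m.sum())
def cost(v):
    return sum(np.abs(draw(n,jigparts(v))-gm[n]).sum()/gm[n].sum() for n in gm)
c=onz("top",(182,332),.075); best=None
for yaw in(-.1,0.05,-.25):
  for a in (1.25,1.5):
    s=minimize(cost,[c[0],c[1],yaw,a,.033],method="Nelder-Mead",options=dict(initial_simplex=np.array([c[0],c[1],yaw,a,.033])+np.vstack([np.zeros(5),np.diag([.01,.01,.15,.2,.003])]),maxiter=250))
    if best is None or s.fun<best.fun: best=s
print("jig",np.round(best.x,4),best.fun)
for n in ims:
    s1=minimize(lambda w:np.abs(draw(n,jigparts([w[0],w[1],*best.x[2:]]))-gm[n]).sum(),best.x[:2],method="Nelder-Mead",options=dict(initial_simplex=best.x[:2]+np.array([[0,0],[.005,0],[0,.005]]))); print(n,s1.x)
mm={}
for n,loc in(("side",(177,230)),("top",(237,198))):
    r=min(outline_of(n,"maul"),key=lambda r:np.hypot(*(np.array(r["location"])-loc))); mm[n]=r["mask"]; print(n,r["location"])
mp=lambda v:[cyl(.025,0,.055)+[*v,0],cyl(.013,.055,.125)+[*v,0]]
def fitm(ns):
    c=onz("top",(237,198),.05)[:2]
    return minimize(lambda v:sum(np.abs(draw(n,mp(v))-mm[n]).sum() for n in ns),c,method="Nelder-Mead",options=dict(initial_simplex=c+np.array([[0,0],[.01,0],[0,.01]])))
for ns in(("side","top"),("side",),("top",)):
    s=fitm(ns); print("maul",ns,np.round(s.x,4),s.fun)
m=fitm(("side","top")).x
tiles=[]
for n in ims:
    im=cv2.resize(ims[n],None,fx=4,fy=4,interpolation=cv2.INTER_CUBIC)[:,:,::-1].copy()
    for P in jigparts(best.x)+mp(m):
        q=cv2.convexHull((((proj(n,P)[:,::-1]+.5)*4-.5)).round().astype(np.int32)); cv2.polylines(im,[q],True,(0,255,0),1)
    r=roi[n]; t=im[r[0]*4:r[1]*4,r[2]*4:r[3]*4]; tiles.append(cv2.resize(t,(400,int(t.shape[0]*400/t.shape[1]))))
H=max(t.shape[0] for t in tiles); o=np.hstack([cv2.copyMakeBorder(t,0,H-t.shape[0],0,0,cv2.BORDER_CONSTANT) for t in tiles]); cv2.imwrite("pics/fit1.png",o)
E
python3 fit.py
```

```text
side 1023
top 1188Traceback (most recent call last):
  File "fit.py", line 14, in <module>
    s=minimize(cost,[c[0],c[1],yaw,a,.033],method="Nelder-Mead",options=dict(initial_simplex=np.array([c[0],c[1],yaw,a,.033])+np.vstack([np.zeros(5),np.diag([.01,.01,.15,.2,.003])]),maxiter=250))
    res = _minimize_neldermead(fun, x0, args, callback, bounds=bounds,
                               **options)
    fxc = func(xc)
    fx = function(np.copy(x), *(wrapper_args + args))
  File "fit.py", line 10, in cost
    return sum(np.abs(draw(n,jigparts(v))-gm[n]).sum()/gm[n].sum() for n in gm)
  File "fit.py", line 10, in <genexpr>
    return sum(np.abs(draw(n,jigparts(v))-gm[n]).sum()/gm[n].sum() for n in gm)
                      ~~~~^^^^^^^^^^^^^^^
  File "h.py", line 20, in draw
    q=proj(n,P)[:,::-1]; q=((q+.5)*S-.5)
      ~~~~^^^^^
  File "h.py", line 13, in proj
    p,Rm,c=cam(n); v=(np.atleast_2d(P)-c)@Rm; return np.c_[v[:,1]/v[:,2]*p["fy"]+p["cy"],v[:,0]/v[:,2]*p["fx"]+p["cx"]]
           ~~~^^^
  File "h.py", line 5, in cam
    p=camera_params(n); o=np.array(p["orientation"]);
ValueError: time passes only in moves, steps and waits
```

```bash
sed -i 's/^def cam(n):/import functools\n@functools.lru_cache(None)\ndef cam(n):/' h.py; python3 fit.py
```

```text
side 1022
top 1189
jig [ 0.5877 -0.1421  0.0378  1.2305  0.0355] 0.14196175054004917
side [ 0.58669319 -0.14249932]
top [ 0.58769976 -0.14209697]
side [174.3, 228.8]
top [235.9, 196.1]
maul ('side', 'top') [0.4516 0.1861] 84.1372549019608
maul ('side',) [0.451 0.185] 39.352941176470594
maul ('top',) [0.4526 0.1853] 39.46666666666667
```

View pics/fit1.png

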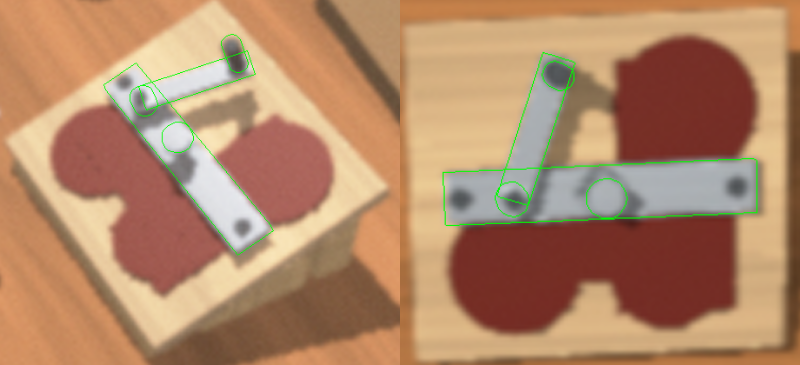

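```bash
cat >> h.py <<'E'
JIG=(.5873,-.1422,.0378)
def down(psi): # tool x at angle psi, z down
    return R.from_euler("z",psi).as_matrix()@np.diag([1,-1,-1.])
def slopeR(psi): # tool x at psi from clampbar x, z into the face
    Rm,t=jigT(*JIG); return Rm@R.from_euler("z",psi).as_matrix()@np.diag([1,-1,-1.])
def slopeP(p): Rm,t=jigT(*JIG); return Rm@np.array(p)+t
def delta(P,Rt,s=None):
    s=s or read_state(); R0=R.from_rotvec(s["tool_rot"]).as_matrix()
    d=R0.T@(np.array(P)-s["tool_pos"]); w=R.from_matrix(R0.T@Rt).as_rotvec()
    print("cm",np.round(d*100,2),"rad",np.round(w,3),"|d|",round(np.linalg.norm(d)*100,1))
def st():
    s=read_state(); print(s["time_s"],np.round(s["tool_pos"],4),np.round(s["q"],3),np.round(s["ft_force"],1),s["gripper_width"])
E
python3 - <<'E'
from h import *
delta((.33,.30,.28),down(0)); delta((.4515,.1855,.25),down(0)); delta((.4515,.1855,.16),down(0))
E
```

```text
cm [23.92 29.86 -4.24] rad [ 0.    -0.    -0.267] |d| 38.5
cm [38.66 37.7  -1.24] rad [ 0.    -0.    -0.267] |d| 54.0
cm [38.66 37.7   7.76] rad [ 0.    -0.    -0.267] |d| 54.6
```

>>> {"name": "send_rows", "arguments": {"targets": [[[24,30,-4.2],[0,0,-0.267],0.8],[[24,30,-4.2],[0,0,-0.267],0.8],[[24,30,-4.2],[0,0,-0.267],0.8],[[24,30,-4.2],[0,0,-0.267],0.8],[[24,30,-4.2],[0,0,-0.267],0.8],[[24,30,-4.2],[0,0,-0.267],0.8],[[24,30,-4.2],[0,0,-0.267],0.8],[[24,30,-4.2],[0,0,-0.267],0.8]]}}

```text
time_s: 1.67
tool_pos: [0.3097, 0.345, 0.2743]
tool_rot: [-3.141, -0.001, -0.001]
ft_force: [1.7, -0.0, 1.2]
gripper_width: 0.0701
gripper_force: 0.0
```

```bash
python3 - <<'E'
from h import *
st();delta((.33,.30,.28),down(0)); delta((.4515,.1855,.25),down(0)); delta((.4515,.1855,.087),down(0))
E
```

```text
1.6667 [0.3097 0.345  0.2743] [ 1.266 -0.023 -0.373  0.    -1.22   0.306] [ 1.7 -0.   1.2] 0.07010326509929628
cm [ 2.02  4.5  -0.58] rad [-0.001 -0.     0.001] |d| 5.0
cm [14.16 15.96  2.42] rad [-0.001 -0.     0.001] |d| 21.5
cm [14.16 15.97 18.72] rad [-0.001 -0.     0.001] |d| 28.4
```

>>> {"name": "send_rows", "arguments": {"targets": [[[14,16,2.4],[0,0,0],0.8],[[14,16,2.4],[0,0,0],0.8],[[14,16,2.4],[0,0,0],0.8],[[14,16,2.4],[0,0,0],0.8],[[14,16,2.4],[0,0,0],0.8],[[14,16,2.4],[0,0,0],0.8],[[14,16,2.4],[0,0,0],0.8],[[14,16,2.4],[0,0,0],0.8]]}}

```text
time_s: 2.33
tool_pos: [0.4496, 0.1866, 0.2498]
tool_rot: [-3.142, 0.003, 0.0]
ft_force: [0.4, 0.7, 0.3]
gripper_width: 0.0702
gripper_force: 0.0
```

```bash
python3 - <<'E'
from h import *
st();delta((.4515,.1855,.087),down(0)); 
E
```

```text
2.3333 [0.4496 0.1866 0.2498] [ 0.798  0.036 -0.37  -0.    -1.165  0.771] [0.4 0.7 0.3] 0.0701524302474947
cm [ 0.19  0.11 16.28] rad [-0.     0.    -0.002] |d| 16.3
```

>>> {"name": "send_rows", "arguments": {"targets": [[[0.2,0.1,3],[0,0,0],0.8],[[0.2,0.1,6],[0,0,0],0.8],[[0.2,0.1,9],[0,0,0],0.8],[[0.2,0.1,12],[0,0,0],0.8],[[0.2,0.1,14],[0,0,0],0.8],[[0.2,0.1,15.5],[0,0,0],0.8],[[0.2,0.1,16.3],[0,0,0],0.8],[[0.2,0.1,16.3],[0,0,0],0.8]]}}

```text
time_s: 3.0
tool_pos: [0.4502, 0.1866, 0.0856]
tool_rot: [3.14, 0.003, -0.003]
ft_force: [0.3, -0.1, -0.2]
gripper_width: 0.07
gripper_force: 0.0
```

>>> {"name": "send_rows", "arguments": {"targets": [[[0,0,0],[0,0,0],0.1],[[0,0,0],[0,0,0],0.1],[[0,0,0],[0,0,0],0.1],[[0,0,0],[0,0,0],0.1],[[0,0,0],[0,0,0],0.1],[[0,0,0],[0,0,0],0.1],[[0,0,0],[0,0,0],0.1],[[0,0,0],[0,0,0],0.1]], "newtons": 50}}

```text
time_s: 3.67
tool_pos: [0.4515, 0.186, 0.0868]
tool_rot: [-3.141, -0.0, -0.0]
ft_force: [-1.2, -0.1, 1.1]
gripper_width: 0.0249
gripper_force: 49.9
```

```bash
python3 - <<'E'
from h import *
st();
a=save("side","pics/g_s.png");b=save("top","pics/g_t.png")
x=cv2.resize(a[120:260,150:310],(400,350),interpolation=cv2.INTER_CUBIC);y=cv2.resize(b[160:300,130:290],(400,350),interpolation=cv2.INTER_CUBIC)
cv2.imwrite("pics/g.png",np.hstack([x,y])[:,:,::-1])
E
```

```text
3.6667 [0.4515 0.186  0.0868] [ 0.794  0.212 -0.59  -0.    -0.769  0.777] [-1.2 -0.1  1.1] 0.0249137293254175
```

View pics/g.png

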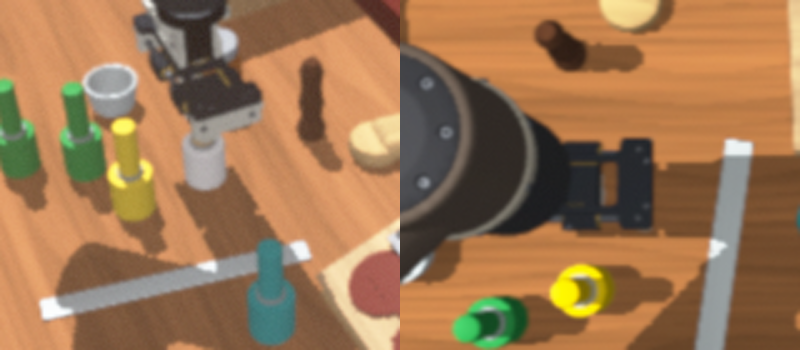

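>>> {"name": "send_rows", "arguments": {"targets": [[[0,0,-3],[0,0,0],0.1],[[0,0,-6],[0,0,0],0.1],[[0,0,-10],[0,0,0],0.1],[[0,0,-14],[0,0,0],0.1],[[0,0,-17],[0,0,0],0.1],[[0,0,-18],[0,0,0],0.1],[[0,0,-18],[0,0,0],0.1]]}}

```text
time_s: 4.35
tool_pos: [0.4522, 0.1865, 0.2692]
tool_rot: [-3.139, -0.0, -0.005]
ft_force: [0.3, 0.4, -3.1]
gripper_width: 0.0253
gripper_force: 49.9
```

```bash
python3 - <<'E'
from h import *
st();delta(slopeP((0,0,.20)),slopeR(0)); delta(slopeP((0,0,.143)),slopeR(0)); print(slopeP((0,0,.2)))
E
```

```text
4.35 [0.4522 0.1865 0.2692] [ 0.794  0.024 -0.337  0.    -1.205  0.777] [ 0.3  0.4 -3.1] 0.025272604355595148
cm [ 6.64 33.14  2.05] rad [ 0.004  0.347 -0.038] |d| 33.9
cm [ 8.58 33.08  7.41] rad [ 0.004  0.347 -0.038] |d| 35.0
[ 0.51876943 -0.14479169  0.24787454]
```

>>> {"name": "send_rows", "arguments": {"targets": [[[0.8,4,0.3],[0,0.044,-0.005],0.1],[[1.6,8,0.5],[0,0.088,-0.01],0.1],[[2.4,12,0.8],[0,0.13,-0.014],0.1],[[3.2,16,1],[0,0.17,-0.02],0.1],[[4,20,1.2],[0,0.21,-0.024],0.1],[[4.8,24,1.5],[0,0.25,-0.028],0.1],[[5.6,28,1.7],[0,0.3,-0.033],0.1],[[6.6,33.1,2],[0.004,0.347,-0.038],0.1]]}}

```text
time_s: 5.02
tool_pos: [0.5134, -0.1368, 0.2444]
tool_rot: [-3.091, -0.06, -0.539]
ft_force: [1.0, 0.6, -3.5]
gripper_width: 0.0254
gripper_force: 49.9
```

>>> {"name": "send_rows", "arguments": {"targets": [[[0,0,0],[0,0,0],0.1],[[0,0,0],[0,0,0],0.1],[[0,0,0],[0,0,0],0.1],[[0,0,0],[0,0,0],0.1]]}}

```text
time_s: 5.35
tool_pos: [0.5149, -0.1341, 0.2459]
tool_rot: [-3.09, -0.061, -0.537]
ft_force: [0.8, 0.3, -4.1]
gripper_width: 0.0253
gripper_force: 49.9
```

```bash
python3 - <<'E'
from h import *
st();delta(slopeP((0,0,.20)),slopeR(0)); delta(slopeP((0,0,.140)),slopeR(0))
E
```

```text
5.35 [ 0.5149 -0.1341  0.2459] [ 0.141 -0.078 -0.564  0.054 -0.744  1.436] [ 0.8  0.3 -4.1] 0.025318782708724834
cm [ 0.39  1.08 -0.07] rad [0.002 0.006 0.002] |d| 1.1
cm [0.42 1.07 5.93] rad [0.002 0.006 0.002] |d| 6.0
```

>>> {"name": "send_rows", "arguments": {"targets": [[[0.4,1.08,2],[0.002,0.006,0.002],0.1],[[0.4,1.08,4],[0.002,0.006,0.002],0.1],[[0.4,1.08,5.2],[0.002,0.006,0.002],0.1],[[0.4,1.08,5.9],[0.002,0.006,0.002],0.1],[[0.4,1.08,5.9],[0.002,0.006,0.002],0.1],[[0.4,1.08,5.9],[0.002,0.006,0.002],0.1]]}}

```text
time_s: 5.85
tool_pos: [0.5399, -0.1437, 0.1931]
tool_rot: [-3.086, -0.061, -0.549]
ft_force: [0.3, -0.2, -2.4]
gripper_width: 0.0253
gripper_force: 49.9
```

```bash
cat > chk.py <<'E'
from h import *
from scipy.optimize import minimize
st();delta(slopeP((0,0,.140)),slopeR(0)); delta(slopeP((0,0,.087+.018)),slopeR(0))
s=read_state(); T=R.from_rotvec(s["tool_rot"]).as_matrix()
a=save("side","pics/s_s.png");b=save("top","pics/s_t.png"); ims={"side":a,"top":b}
ti=[]
roi={"side":(150,290,260,400),"top":(110,240,270,400)}
for n in ims:
    im=cv2.resize(ims[n],None,fx=4,fy=4,interpolation=cv2.INTER_CUBIC)[:,:,::-1].copy()
    mp=[p*[1,1,-1]+[0,0,.087] for p in (cyl(.025,0,.055),cyl(.013,.055,.125))]
    for P in jigparts([*JIG,1.2305,.0345])+[p@T.T+s["tool_pos"] for p in mp]:
        q=cv2.convexHull((((proj(n,P)[:,::-1]+.5)*4-.5)).round().astype(np.int32)); cv2.polylines(im,[q],True,(0,255,0),1)
    r=roi[n]; ti.append(cv2.resize(im[r[0]*4:r[1]*4,r[2]*4:r[3]*4],(400,400)))
cv2.imwrite("pics/strike.png",np.hstack(ti))
E
python3 chk.py
```

```text
5.85 [ 0.5399 -0.1437  0.1931] [ 0.106  0.022 -0.597  0.041 -0.601  1.474] [ 0.3 -0.2 -2.4] 0.02532586205844861
cm [-0.11  0.03  0.13] rad [-0.    -0.002  0.001] |d| 0.2
cm [-0.12  0.03  3.63] rad [-0.    -0.002  0.001] |d| 3.6
```

View pics/strike.png

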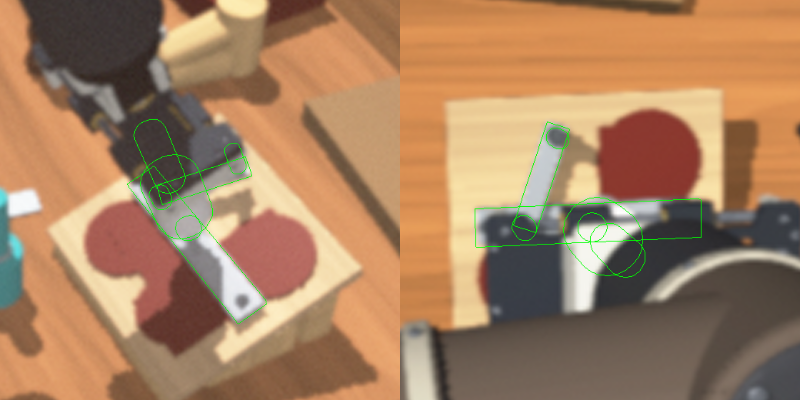

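>>> {"name": "send_rows", "arguments": {"targets": [[[-0.1,0.03,0.8],[0,-0.002,0],0.1],[[-0.1,0.03,1.4],[0,-0.002,0],0.1],[[-0.1,0.03,1.7],[0,-0.002,0],0.1],[[-0.1,0.03,1.9],[0,-0.002,0],0.1],[[-0.1,0.03,2.1],[0,-0.002,0],0.1],[[-0.1,0.03,2.3],[0,-0.002,0],0.1],[[-0.1,0.03,2.5],[0,-0.002,0],0.1],[[-0.1,0.03,2.7],[0,-0.002,0],0.1]]}}

```text
time_s: 6.62
tool_pos: [0.5482, -0.145, 0.168]
tool_rot: [-3.087, -0.057, -0.548]
ft_force: [-5.9, 1.5, 4.6]
gripper_width: 0.0252
gripper_force: 49.9
```

```bash
python3 - <<'E'
from h import *
st();delta(slopeP((0,0,.087+.018)),slopeR(0)); s=read_state(); print(jigT(*JIG)[0].T@s["ft_force"],s["moment"])
E
```

```text
6.6167 [ 0.5482 -0.145   0.168 ] [ 0.102  0.066 -0.618  0.044 -0.537  1.472] [-5.9  1.5  4.6] 0.025208222527914742
cm [-0.02 -0.13  0.99] rad [ 0.001 -0.001 -0.001] |d| 1.0
[-3.94112761  1.69132772  6.32052168] [0.26851965 2.62584735 0.16692612]
```

>>> {"name": "send_rows", "arguments": {"targets": [[[0,-0.05,0.2],[0,0,0],0.1],[[0,-0.1,0.4],[0,0,0],0.1],[[0,-0.1,0.55],[0,0,0],0.1],[[0,-0.1,0.7],[0,0,0],0.1],[[0,-0.1,0.8],[0,0,0],0.1],[[0,-0.1,0.85],[0,0,0],0.1]]}}

```text
time_s: 7.12
tool_pos: [0.5509, -0.1445, 0.1604]
tool_rot: [-3.087, -0.057, -0.548]
ft_force: [-6.2, -2.5, 6.6]
gripper_width: 0.0254
gripper_force: 50.0
```

```bash
cat > f.py <<'E'
from h import *
st();delta(slopeP((0,0,.087+.018)),slopeR(0)); s=read_state(); print(jigT(*JIG)[0].T@s["ft_force"],s["moment"])
E
python3 f.py
```

```text
7.1167 [ 0.5509 -0.1445  0.1604] [ 0.103  0.08  -0.625  0.048 -0.516  1.467] [-6.2 -2.5  6.6] 0.02541489958795283
cm [-0.02 -0.1   0.18] rad [ 0.001 -0.001 -0.001] |d| 0.2
[-3.67681106 -2.2843083   8.39894252] [-1.32339108  2.6428941  -0.43658955]
```

1 mm steps now, watching force.

>>> {"name": "send_rows", "arguments": {"targets": [[[0,0,0.08],[0,0,0],0.1],[[0,0,0.15],[0,0,0],0.1],[[0,0,0.15],[0,0,0],0.1]]}}

```text
time_s: 7.37
tool_pos: [0.5514, -0.1445, 0.1589]
tool_rot: [-3.087, -0.057, -0.548]
ft_force: [-4.8, -3.1, 5.3]
gripper_width: 0.0254
gripper_force: 50.0
```

>>> {"name": "send_rows", "arguments": {"targets": [[[0,0,0.08],[0,0,0],0.1],[[0,0,0.08],[0,0,0],0.1]]}}

```text
time_s: 7.53
tool_pos: [0.5517, -0.1445, 0.1582]
tool_rot: [-3.087, -0.057, -0.548]
ft_force: [-5.6, -3.4, 6.3]
gripper_width: 0.0257
gripper_force: 50.0
```

```bash
python3 f.py
```

```text
7.5333 [ 0.5517 -0.1445  0.1582] [ 0.103  0.084 -0.627  0.048 -0.51   1.467] [-5.6 -3.4  6.3] 0.025704217897034157
cm [-0.02 -0.09 -0.05] rad [ 0.001 -0.001 -0.001] |d| 0.1
[-3.18292942 -3.16017082  7.87126593] [-1.5139619   2.52191437 -0.48679667]
```

>>> {"name": "send_rows", "arguments": {"targets": [[[0,0,0.1],[0,0,0],0.1],[[0,0,0.1],[0,0,0],0.1]]}}

```text
time_s: 7.7
tool_pos: [0.552, -0.1446, 0.1581]
tool_rot: [-3.087, -0.057, -0.549]
ft_force: [-12.0, -2.1, 15.2]
gripper_width: 0.0252
gripper_force: 49.9
```

>>> {"name": "send_rows", "arguments": {"targets": [[[0,0,0.1],[0,0,0],0.1],[[0,0,0.1],[0,0,0],0.1]]}}

```text
time_s: 7.87
tool_pos: [0.5525, -0.1445, 0.1581]
tool_rot: [-3.087, -0.058, -0.55]
ft_force: [-16.7, 0.1, 23.4]
gripper_width: 0.0252
gripper_force: 50.0
```

>>> {"name": "send_rows", "arguments": {"targets": [[[0,0,0.05],[0,0,0],0.1],[[0,0,0.05],[0,0,0],0.1]]}}

```text
time_s: 8.03
tool_pos: [0.5527, -0.1446, 0.1582]
tool_rot: [-3.087, -0.058, -0.551]
ft_force: [-20.3, 0.4, 27.4]
gripper_width: 0.025
gripper_force: 50.0
```

```bash
python3 f.py
```

```text
8.0333 [ 0.5527 -0.1446  0.1582] [ 0.102  0.085 -0.627  0.049 -0.507  1.467] [-20.3   0.4  27.4] 0.024968323261904013
cm [-0.11 -0.11 -0.09] rad [ 0.002 -0.003 -0.   ] |d| 0.2
[-9.68537247  1.14957252 32.66312828] [0.1974205  4.85537675 0.20648307]
```

>>> {"name": "send_rows", "arguments": {"targets": [[[0,0,-1],[0,0,0],0.1],[[0,0,-3],[0,0,0],0.1],[[0,0,-6],[0,0,0],0.1],[[0,0,-9],[0,0,0],0.1],[[0,0,-9.5],[0,0,0],0.1],[[0,0,-9.5],[0,0,0],0.1]]}}

```text
time_s: 8.53
tool_pos: [0.521, -0.1448, 0.2472]
tool_rot: [-3.085, -0.057, -0.556]
ft_force: [-0.3, -0.1, -3.3]
gripper_width: 0.0252
gripper_force: 50.0
```

```bash
python3 - <<'E'
from h import *
st();delta((.4515,.186,.26),down(0))
ims={n:save(n,f"pics/p_{n}.png") for n in("side","top")}
a=cv2.resize(ims["side"][180:300,265:395],(433,400),interpolation=cv2.INTER_CUBIC); cv2.imwrite("pics/p.png",a[:,:,::-1])
E
```

```text
8.5333 [ 0.521  -0.1448  0.2472] [ 0.109 -0.067 -0.547  0.037 -0.735  1.475] [-0.3 -0.1 -3.3] 0.025238331640326354
cm [ -4.91 -33.32  -3.19] rad [-0.007 -0.356  0.037] |d| 33.8
```

View pics/p.png

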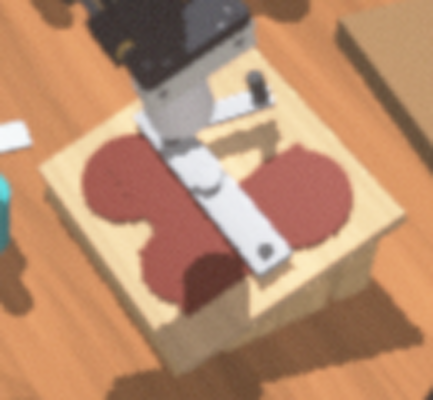

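>>> {"name": "send_rows", "arguments": {"targets": [[[-0.6,-4,-0.4],[0,-0.044,0.005],0.1],[[-1.2,-8,-0.8],[0,-0.088,0.01],0.1],[[-1.8,-12,-1.2],[0,-0.13,0.014],0.1],[[-2.4,-16,-1.6],[0,-0.17,0.02],0.1],[[-3,-20,-2],[0,-0.21,0.024],0.1],[[-3.6,-24,-2.4],[0,-0.26,0.028],0.1],[[-4.3,-28,-2.8],[-0.007,-0.31,0.033],0.1],[[-4.9,-32,-3.2],[-0.007,-0.356,0.037],0.1]]}}

```text
time_s: 9.3
tool_pos: [0.4501, 0.1749, 0.2559]
tool_rot: [3.139, -0.0, -0.014]
ft_force: [0.1, -0.5, -3.1]
gripper_width: 0.0252
gripper_force: 50.0
```

>>> {"name": "send_rows", "arguments": {"targets": [[[0,-1.2,0],[0,0,0],0.1],[[0,-1.2,0],[0,0,0],0.1],[[0,-1.2,0],[0,0,0],0.1]]}}

```text
time_s: 9.55
tool_pos: [0.451, 0.1855, 0.2554]
tool_rot: [3.139, 0.002, -0.012]
ft_force: [-0.6, 0.0, -3.9]
gripper_width: 0.0256
gripper_force: 50.0
```

```bash
python3 - <<'E'
from h import *
st();delta((.4515,.186,.100),down(0)); delta((.4515,.186,.0868),down(0))
E
```

```text
9.55 [0.451  0.1855 0.2554] [ 0.792  0.039 -0.353 -0.004 -1.187  0.782] [-0.6  0.  -3.9] 0.025648092549436893
cm [ 0.17 -0.09 15.54] rad [0.003 0.008 0.001] |d| 15.5
cm [ 0.18 -0.09 16.86] rad [0.003 0.008 0.001] |d| 16.9
```

>>> {"name": "send_rows", "arguments": {"targets": [[[0.1,0,3],[0.003,0.008,0],0.1],[[0.1,0,6],[0.003,0.008,0],0.1],[[0.1,0,9],[0.003,0.008,0],0.1],[[0.1,0,12],[0.003,0.008,0],0.1],[[0.1,0,14.5],[0.003,0.008,0],0.1],[[0.1,0,16],[0.003,0.008,0],0.1],[[0.1,0,16.5],[0.003,0.008,0],0.1],[[0.1,0,16.5],[0.003,0.008,0],0.1]]}}

```text
time_s: 10.22
tool_pos: [0.4507, 0.183, 0.091]
tool_rot: [3.141, -0.003, 0.001]
ft_force: [0.3, -0.8, -2.2]
gripper_width: 0.0252
gripper_force: 50.0
```

>>> {"name": "send_rows", "arguments": {"targets": [[[0,0,0.15],[0,0,0],0.1],[[0,0,0.15],[0,0,0],0.1]]}}

```text
time_s: 10.38
tool_pos: [0.4521, 0.1849, 0.0919]
tool_rot: [-3.138, 0.001, -0.007]
ft_force: [-0.5, -0.2, -2.6]
gripper_width: 0.0255
gripper_force: 50.0
```

>>> {"name": "send_rows", "arguments": {"targets": [[[0,0,0.15],[0,0,0],0.1],[[0,0,0.15],[0,0,0],0.1]]}}

```text
time_s: 10.55
tool_pos: [0.4518, 0.185, 0.0902]
tool_rot: [-3.138, 0.001, -0.007]
ft_force: [-0.4, 0.2, -3.6]
gripper_width: 0.025
gripper_force: 50.0
```

```bash
python3 -c "
from h import *
st();delta((.4515,.186,.0868),down(0)); print(read_state()['moment'])"
```

```text
10.55 [0.4518 0.185  0.0902] [ 0.793  0.204 -0.59   0.001 -0.771  0.777] [-0.4  0.2 -3.6] 0.02495039468147269
cm [-0.03 -0.1   0.34] rad [-0.004 -0.004 -0.001] |d| 0.4
[-0.04653602 -0.0084413  -0.04626099]
```

>>> {"name": "send_rows", "arguments": {"targets": [[[0,0,0.15],[-0.004,-0.004,0],0.1],[[0,0,0.25],[-0.004,-0.004,0],0.1],[[0,0,0.25],[-0.004,-0.004,0],0.1]]}}

```text
time_s: 10.8
tool_pos: [0.4515, 0.1848, 0.087]
tool_rot: [3.14, -0.001, -0.002]
ft_force: [0.6, -0.1, -3.5]
gripper_width: 0.0254
gripper_force: 50.0
```

>>> {"name": "send_rows", "arguments": {"targets": [[[0,0,0.1],[0,0,0],0.1],[[0,0,0.1],[0,0,0],0.1],[[0,0,0.1],[0,0,0],0.1]]}}

```text
time_s: 11.05
tool_pos: [0.4516, 0.1848, 0.0868]
tool_rot: [3.14, -0.0, -0.001]
ft_force: [-2.2, -0.4, 6.4]
gripper_width: 0.0254
gripper_force: 50.0
```

>>> {"name": "send_rows", "arguments": {"targets": [[[0,0,-0.05],[0,0,0],0.3],[[0,0,-0.05],[0,0,0],0.4],[[0,0,-0.05],[0,0,0],0.6],[[0,0,-0.05],[0,0,0],0.8],[[0,0,-0.05],[0,0,0],0.8],[[0,0,-0.05],[0,0,0],0.8],[[0,0,-0.05],[0,0,0],0.8]]}}

```text
time_s: 11.63
tool_pos: [0.4515, 0.1847, 0.0864]
tool_rot: [3.14, -0.001, -0.002]
ft_force: [0.4, -0.2, 0.4]
gripper_width: 0.0608
gripper_force: 0.0
```

>>> {"name": "send_rows", "arguments": {"targets": [[[0,0,-2],[0,0,0],0.8],[[0,0,-5],[0,0,0],0.8],[[0,0,-9],[0,0,0],0.8],[[0,0,-12],[0,0,0],0.8],[[0,0,-15],[0,0,0],0.8],[[0,0,-17],[0,0,0],0.8],[[0,0,-17],[0,0,0],0.8]]}}

```text
time_s: 12.22
tool_pos: [0.4535, 0.1861, 0.2614]
tool_rot: [-3.139, -0.0, -0.009]
ft_force: [0.4, 0.5, -0.4]
gripper_width: 0.0703
gripper_force: 0.0
```

```bash
python3 - <<'E'
from h import *
st()
a0=1.2305
kp=lambda a,z:(.075*np.sin(a),.052-.075*np.cos(a),z)
delta(slopeP(kp(a0,.15)),slopeR(a0-np.pi/2)); delta(slopeP(kp(a0,.041)),slopeR(a0-np.pi/2))
a=save("side","pics/m_s.png")
for r in outline_of("side","maul")[:5]: print(np.round(r["location"]),r["score"],r["mask"].sum())
E
```

```text
12.2167 [0.4535 0.1861 0.2614] [ 0.793  0.03  -0.35   0.002 -1.185  0.777] [ 0.4  0.5 -0.4] 0.07029155609367954
cm [14.75 30.09  3.62] rad [0.062 0.34  0.299] |d| 33.7
cm [18.43 29.98 13.88] rad [0.062 0.34  0.299] |d| 37.8
[239. 258.] 0.97 616
[177. 182.] 0.92 542
[178. 230.] 0.88 488
[192. 199.] 0.84 533
```

>>> {"name": "send_rows", "arguments": {"targets": [[[1.8,3.8,0],[0.008,0.042,0.037],0.5],[[3.6,7.6,0],[0.016,0.085,0.075],0.5],[[5.4,11.4,0.5],[0.023,0.13,0.11],0.5],[[7.2,15.2,1],[0.03,0.17,0.15],0.5],[[9,19,1.8],[0.04,0.21,0.19],0.5],[[10.8,22.6,2.4],[0.047,0.25,0.22],0.5],[[12.6,26.4,3],[0.055,0.3,0.26],0.5],[[14.7,30.1,3.6],[0.062,0.34,0.299],0.5]]}}

```text
time_s: 12.98
tool_pos: [0.5954, -0.1147, 0.2196]
tool_rot: [-3.003, 0.461, -0.519]
ft_force: [0.6, 1.1, -0.1]
gripper_width: 0.044
gripper_force: 0.0
```

>>> {"name": "send_rows", "arguments": {"targets": [[[0,0,0],[0,0,0],0.5],[[0,0,0],[0,0,0],0.5],[[0,0,0],[0,0,0],0.5]]}}

```text
time_s: 13.23
tool_pos: [0.5955, -0.1128, 0.22]
tool_rot: [-3.005, 0.459, -0.515]
ft_force: [-0.6, 0.1, 0.5]
gripper_width: 0.0437
gripper_force: 0.0
```

```bash
cat > k.py <<'E'
from h import *
import sys
st(); a0=1.2305
kp=lambda a,z:(.075*np.sin(a),.052-.075*np.cos(a),z)
z=float(sys.argv[1])
for a in map(float,sys.argv[2:]): print(a,end=" "); delta(slopeP(kp(a,z)),slopeR(a-np.pi/2))
E
python3 k.py .07 1.2305; python3 k.py .041 1.2305
```

```text
13.2333 [ 0.5955 -0.1128  0.22  ] [ 0.164  0.077 -0.479  0.075 -0.678  1.054] [-0.6  0.1  0.5] 0.043690178551345986
1.2305 cm [ 0.79 -0.1   7.7 ] rad [0.008 0.007 0.   ] |d| 7.7
13.2333 [ 0.5955 -0.1128  0.22  ] [ 0.164  0.077 -0.479  0.075 -0.678  1.054] [-0.6  0.1  0.5] 0.043690178551345986
1.2305 cm [ 0.81 -0.12 10.6 ] rad [0.008 0.007 0.   ] |d| 10.6
```

>>> {"name": "send_rows", "arguments": {"targets": [[[0.8,-0.1,2.5],[0.008,0.007,0],0.5],[[0.8,-0.1,5],[0.008,0.007,0],0.5],[[0.8,-0.1,6.7],[0.008,0.007,0],0.5],[[0.8,-0.1,6.7],[0.008,0.007,0],0.5],[[0.8,-0.1,6.7],[0.008,0.007,0],0.5]]}}

```text
time_s: 13.65
tool_pos: [0.6258, -0.1121, 0.1602]
tool_rot: [-2.996, 0.452, -0.526]
ft_force: [0.1, -0.5, 0.2]
gripper_width: 0.0441
gripper_force: 0.0
```

```bash
python3 k.py .041 1.2305; python3 -c "
from h import *
a=save('side','pics/k_s.png');b=save('top','pics/k_t.png')
cv2.imwrite('pics/k.png',np.hstack([cv2.resize(a[180:280,270:390],(400,333),interpolation=cv2.INTER_CUBIC),cv2.resize(b[120:220,270:390],(400,333),interpolation=cv2.INTER_CUBIC)])[:,:,::-1])"
```

```text
13.65 [ 0.6258 -0.1121  0.1602] [ 0.151  0.185 -0.508  0.074 -0.531  1.063] [ 0.1 -0.5  0.2] 0.044056669819070034
1.2305 cm [-0.02  0.19  3.95] rad [-0.001  0.     0.003] |d| 4.0
```

View pics/k.png

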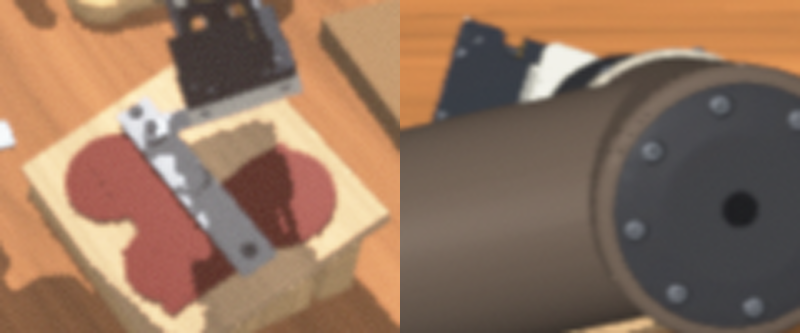

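>>> {"name": "send_rows", "arguments": {"targets": [[[0,0.2,1],[0,0,0],0.5],[[0,0.2,2],[0,0,0],0.5],[[0,0.2,3],[0,0,0],0.5],[[0,0.2,3.6],[0,0,0],0.5],[[0,0.2,3.85],[0,0,0],0.5],[[0,0.2,3.85],[0,0,0],0.5]]}}

```text
time_s: 14.25
tool_pos: [0.6387, -0.1148, 0.1233]
tool_rot: [-2.996, 0.455, -0.527]
ft_force: [0.8, -0.3, 0.2]
gripper_width: 0.044
gripper_force: 0.0
```

>>> {"name": "send_rows", "arguments": {"targets": [[[0,0,0],[0,0,0],0.05],[[0,0,0],[0,0,0],0.05],[[0,0,0],[0,0,0],0.05],[[0,0,0],[0,0,0],0.05],[[0,0,0],[0,0,0],0.05],[[0,0,0],[0,0,0],0.05]], "newtons": 15}}

```text
time_s: 14.75
tool_pos: [0.6394, -0.1145, 0.1251]
tool_rot: [-2.994, 0.454, -0.531]
ft_force: [-0.0, -0.2, 1.2]
gripper_width: 0.0136
gripper_force: 15.0
```

```bash
python3 k.py .042 1.2305 1.1 .95 .8 .65 .5 .35 .2 .1 0
```

```text
14.75 [ 0.6394 -0.1145  0.1251] [ 0.142  0.248 -0.525  0.082 -0.447  1.06 ] [-0.  -0.2  1.2] 0.013645902893850701
1.2305 cm [-0.19 -0.07  0.1 ] rad [-0.002 -0.003  0.001] |d| 0.2
1.1 cm [-0.25  0.91  0.1 ] rad [-0.002 -0.003  0.132] |d| 0.9
0.95 cm [-0.48  2.01  0.09] rad [-0.002 -0.003  0.282] |d| 2.1
0.8 cm [-0.88  3.06  0.09] rad [-0.003 -0.003  0.432] |d| 3.2
0.65 cm [-1.42  4.04  0.09] rad [-0.003 -0.002  0.582] |d| 4.3
0.5 cm [-2.11  4.93  0.08] rad [-0.003 -0.002  0.732] |d| 5.4
0.35 cm [-2.92  5.71  0.08] rad [-0.003 -0.002  0.882] |d| 6.4
0.2 cm [-3.84  6.36  0.07] rad [-0.003 -0.002  1.032] |d| 7.4
0.1 cm [-4.5   6.71  0.07] rad [-0.004 -0.002  1.132] |d| 8.1
0.0 cm [-5.19  7.    0.07] rad [-4.000e-03 -1.000e-03  1.232e+00] |d| 8.7
```

Knob is gripped (13.6 mm). Drive it along the arc.

>>> {"name": "send_rows", "arguments": {"targets": [[[-0.2,0.4,0],[0,0,0.066],0.05],[[-0.25,0.9,0],[0,0,0.132],0.05],[[-0.35,1.45,0],[0,0,0.205],0.05],[[-0.48,2.0,0],[0,0,0.282],0.05],[[-0.67,2.55,0],[0,0,0.357],0.05],[[-0.88,3.06,0],[0,0,0.432],0.05],[[-1.14,3.55,0],[0,0,0.507],0.05],[[-1.42,4.04,0],[0,0,0.582],0.05]]}}

```text
time_s: 15.42
tool_pos: [0.6164, -0.1493, 0.1163]
tool_rot: [-2.656, 1.261, -0.468]
ft_force: [2.5, -1.4, 0.5]
gripper_width: 0.0134
gripper_force: 15.0
```

```bash
python3 k.py .042 .65 .58 .5 .42 .35 .27 .2 .1 0 -0.03
```

```text
15.4167 [ 0.6164 -0.1493  0.1163] [ 0.078  0.239 -0.544  0.032 -0.433  0.58 ] [ 2.5 -1.4  0.5] 0.013366891735844976
0.65 cm [-0.1   0.05  0.1 ] rad [-0.004 -0.003 -0.004] |d| 0.1
0.58 cm [-0.12  0.57  0.1 ] rad [-0.004 -0.003  0.066] |d| 0.6
0.5 cm [-0.18  1.17  0.1 ] rad [-0.005 -0.002  0.146] |d| 1.2
0.42 cm [-0.29  1.76  0.09] rad [-0.005 -0.002  0.226] |d| 1.8
0.35 cm [-0.43  2.26  0.09] rad [-0.005 -0.002  0.296] |d| 2.3
0.27 cm [-0.62  2.83  0.09] rad [-0.005 -0.002  0.376] |d| 2.9
0.2 cm [-0.83  3.31  0.09] rad [-0.005 -0.002  0.446] |d| 3.4
0.1 cm [-1.19  3.97  0.08] rad [-0.005 -0.002  0.546] |d| 4.1
0.0 cm [-1.61  4.59  0.08] rad [-0.005 -0.001  0.646] |d| 4.9
-0.03 cm [-1.75  4.77  0.08] rad [-0.005 -0.001  0.676] |d| 5.1
```

>>> {"name": "send_rows", "arguments": {"targets": [[[-0.07,0.57,0],[0,0,0.066],0.05],[[-0.13,1.17,0],[0,0,0.146],0.05],[[-0.24,1.76,0],[0,0,0.226],0.05],[[-0.4,2.26,0],[0,0,0.296],0.05],[[-0.6,2.83,0],[0,0,0.376],0.05],[[-0.8,3.31,0],[0,0,0.446],0.05],[[-1.19,3.97,0],[0,0,0.546],0.05],[[-1.4,4.3,0],[0,0,0.6],0.05]]}}

```text
time_s: 16.08
tool_pos: [0.5759, -0.1659, 0.1012]
tool_rot: [-2.11, 1.944, -0.364]
ft_force: [1.1, -1.9, 2.1]
gripper_width: 0.0135
gripper_force: 15.0
```

```bash
python3 k.py .042 0.05 0 -0.03
```

```text
16.0833 [ 0.5759 -0.1659  0.1012] [ 0.047  0.212 -0.619  0.008 -0.385  0.028] [ 1.1 -1.9  2.1] 0.013467857694485852
0.05 cm [-0.03 -0.12  0.09] rad [-0.004  0.    -0.006] |d| 0.2
0.0 cm [-0.03  0.26  0.09] rad [-0.004  0.     0.044] |d| 0.3
-0.03 cm [-0.05  0.48  0.09] rad [-0.004  0.     0.074] |d| 0.5
```

Push onto the stop in small steps, watching force.

>>> {"name": "send_rows", "arguments": {"targets": [[[0,0.13,0],[0,0,0.022],0.05],[[0,0.26,0],[0,0,0.044],0.05],[[0,0.26,0],[0,0,0.044],0.05]]}}

```text
time_s: 16.33
tool_pos: [0.5741, -0.1659, 0.1005]
tool_rot: [-2.07, 1.981, -0.357]
ft_force: [1.3, -5.7, 3.3]
gripper_width: 0.0135
gripper_force: 15.0
```

>>> {"name": "send_rows", "arguments": {"targets": [[[0,0.15,0],[0,0,0],0.05],[[0,0.15,0],[0,0,0],0.05]]}}

```text
time_s: 16.5
tool_pos: [0.574, -0.1659, 0.1006]
tool_rot: [-2.071, 1.978, -0.359]
ft_force: [4.9, -7.0, 2.4]
gripper_width: 0.0133
gripper_force: 15.0
```

>>> {"name": "send_rows", "arguments": {"targets": [[[0,0.15,0],[0,0,0],0.05],[[0,0.15,0],[0,0,0],0.05]]}}

```text
time_s: 16.67
tool_pos: [0.5738, -0.1658, 0.1007]
tool_rot: [-2.07, 1.977, -0.361]
ft_force: [8.1, -5.8, 0.3]
gripper_width: 0.0136
gripper_force: 15.0
```

```bash
python3 k.py .042 0 
```

```text
16.6667 [ 0.5738 -0.1658  0.1007] [ 0.048  0.209 -0.628  0.009 -0.375 -0.01 ] [ 8.1 -5.8  0.3] 0.013595604750478996
0.0 cm [-0.01  0.05  0.11] rad [-0.009  0.     0.008] |d| 0.1
```

>>> {"name": "send_rows", "arguments": {"targets": [[[0,-0.2,0],[0,0,0],0.05],[[0,-0.2,0],[0,0,0],0.2],[[0,-0.2,0],[0,0,0],0.4],[[0,-0.2,0],[0,0,0],0.5],[[0,-0.2,0],[0,0,0],0.5],[[0,-0.2,0],[0,0,0],0.5]]}}

```text
time_s: 17.17
tool_pos: [0.5718, -0.1654, 0.099]
tool_rot: [-2.071, 1.983, -0.353]
ft_force: [-0.4, 0.3, -1.1]
gripper_width: 0.0387
gripper_force: 0.0
```

>>> {"name": "send_rows", "arguments": {"targets": [[[0,0,-2],[0,0,0],0.5],[[0,0,-5],[0,0,0],0.5],[[0,0,-9],[0,0,0],0.5],[[0,0,-13],[0,0,0],0.5],[[0,3,-16],[0,0,0],0.5],[[0,7,-17],[0,0,0],0.5],[[0,10,-17],[0,0,0],0.5],[[0,10,-17],[0,0,0],0.5]]}}

```text
time_s: 17.83
tool_pos: [0.4138, -0.1719, 0.2225]
tool_rot: [-2.069, 1.984, -0.351]
ft_force: [-0.7, -0.1, -1.5]
gripper_width: 0.0438
gripper_force: 0.0
```

```bash
python3 -c "
from h import *
st();a=save('side','pics/e_s.png');b=save('top','pics/e_t.png')
cv2.imwrite('pics/e.png',np.hstack([cv2.resize(a[140:290,190:390],(400,300),interpolation=cv2.INTER_CUBIC),cv2.resize(b[120:270,180:380],(400,300),interpolation=cv2.INTER_CUBIC)])[:,:,::-1])"
```

```text
17.8333 [ 0.4138 -0.1719  0.2225] [ 0.051 -0.218 -0.711  0.003 -0.727 -0.011] [-0.7 -0.1 -1.5] 0.04384018499819644
```

View pics/e.png

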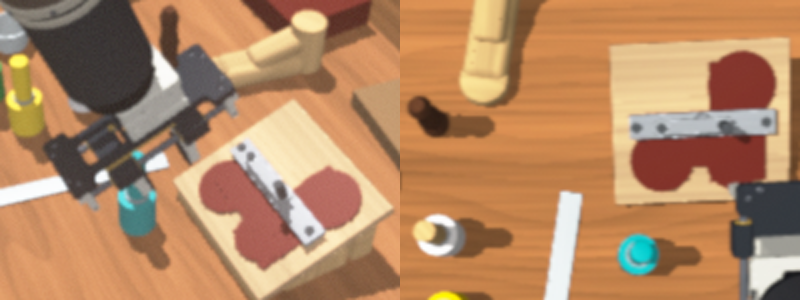

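The top view shows the turnbutton lying along the bar over the pin. The white maul is standing at about (440,235) in the crop, the teal one hasn't moved, and the gripper is clear.

```bash
python3 -c "
from bench import *
print(hand_in())"
```

```text
the job is handed in; nothing more can be done
None
```

I handed the job in after about 18 s on the robot's clock: the pin is home (it stopped dead at about 36 N), the turnbutton is on its stop over the pin's head, and the white maul is standing upright at its original spot on the table; I set it down before turning the button.

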